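# Find the tired leaf spring and release its clamp

## Task

Three leaf springs are clamped side by side in the test jig. Starting with the one nearest the robot and ending with the farthest, press the rolled free tip of each one down to its stop with the fingers and hold it there for a moment to feel how stiff it is, without bumping the gripper or arm into the jig or the lamp above them. Then swing the clamp lever of the weakest spring fully open so that it can be replaced; leave the other two levers clamped and everything else on the bench where it is.

Things in the scene. Friction and masses are not known exactly. Their poses are not given: they have to be found in the camera images.
- jig: aluminium plate 220 x 370 x 12 mm fixed on the bench, carrying three spring clamps in a row and a strip lamp. Origin on the bench under the clamps' row; x points to the robot's left, y back towards the robot (give or take 10 degrees). Clamps stand at about y +100 (nearest the robot), 0 (middle), -100 mm (farthest), x within 6 mm of 0; which clamp has which place changes.
- lamp (a point): centre of the underside of the strip lamp, 140 mm above the bench, at jig x -86: a bar 40 mm wide, 22 mm high, 360 mm long along jig y, on 14 mm posts at jig y +-170. It hangs just inward of the springs' tips, so a gripper pointing straight down on a tip strikes it: lean the tool 30 to 45 degrees, its fingers pointing down and along jig +x (to the robot's left).
- clamp_p: one of three like clamps fixed on the jig, turned like it. Origin: centre of the underside of its dark steel block (50 x 44 mm, 71 mm high with cap), 12 mm above the bench. A flat steel leaf spring (20 mm wide, 3 thick) sticks out 80 mm from the block to the robot's right (its -x), level, 58 mm above this origin; its tip hangs over a 16 mm stop post. The clamp lever sits on the cap.
- eye_p (a point): rolled eye at the free tip of clamp_p's leaf spring: a steel roll 12 mm in diameter, 24 mm long along y, standing prouder than the leaf. Point at its middle, at rest 105 mm in -x from the clamp's origin and 71.5 mm above the bench; here the spring is to be pressed down. It goes down about 13 mm (on an arc of 80 mm radius) to the stop.
- leaf_p (a joint): bend of clamp_p's leaf spring at its root, rad: 0 at rest, 0.16 with the tip on its stop; it springs back when let go. The force at the eye grows evenly with the bend (from about 1 N): a sound spring needs about 12 N at the stop, the weak one less than half of that. Two are sound, one is weak; they look alike. From 0.145 it counts as on the stop; hold about half a second.
- lever_p (a joint): clamp lever of clamp_p, rad: 0 to 0.1 clamped, pointing to the robot's left (+x of the clamp); 1.2 fully open at its stop, having swung counter-clockwise seen from above, towards the robot (+y of the clamp). It turns about the vertical through the clamp's origin and stays where it is left; about 2 N at the knob moves it.
- knob_p (a point): centre of the top of the upright round knob at the end of clamp_p's lever: 14 mm in diameter, 36 mm high, top 125 mm above the bench, 60 mm from the lever's turning axis. The flat lever arm, 11 mm wide, joins the knob 28 to 37 mm below its top and lies between the fingers if they straddle the knob; below it is free down to the jig plate.
- clamp_q: one of three like clamps fixed on the jig, turned like it. Origin: centre of the underside of its dark steel block (50 x 44 mm, 71 mm high with cap), 12 mm above the bench. A flat steel leaf spring (20 mm wide, 3 thick) sticks out 80 mm from the block to the robot's right (its -x), level, 58 mm above this origin; its tip hangs over a 16 mm stop post. The clamp lever sits on the cap.
- eye_q (a point): rolled eye at the free tip of clamp_q's leaf spring: a steel roll 12 mm in diameter, 24 mm long along y, standing prouder than the leaf. Point at its middle, at rest 105 mm in -x from the clamp's origin and 71.5 mm above the bench; here the spring is to be pressed down. It goes down about 13 mm (on an arc of 80 mm radius) to the stop.
- leaf_q (a joint): bend of clamp_q's leaf spring at its root, rad: 0 at rest, 0.16 with the tip on its stop; it springs back when let go. The force at the eye grows evenly with the bend (from about 1 N): a sound spring needs about 12 N at the stop, the weak one less than half of that. Two are sound, one is weak; they look alike. From 0.145 it counts as on the stop; hold about half a second.
- lever_q (a joint): clamp lever of clamp_q, rad: 0 to 0.1 clamped, pointing to the robot's left (+x of the clamp); 1.2 fully open at its stop, having swung counter-clockwise seen from above, towards the robot (+y of the clamp). It turns about the vertical through the clamp's origin and stays where it is left; about 2 N at the knob moves it.
- knob_q (a point): centre of the top of the upright round knob at the end of clamp_q's lever: 14 mm in diameter, 36 mm high, top 125 mm above the bench, 60 mm from the lever's turning axis. The flat lever arm, 11 mm wide, joins the knob 28 to 37 mm below its top and lies between the fingers if they straddle the knob; below it is free down to the jig plate.
- clamp_r: one of three like clamps fixed on the jig, turned like it. Origin: centre of the underside of its dark steel block (50 x 44 mm, 71 mm high with cap), 12 mm above the bench. A flat steel leaf spring (20 mm wide, 3 thick) sticks out 80 mm from the block to the robot's right (its -x), level, 58 mm above this origin; its tip hangs over a 16 mm stop post. The clamp lever sits on the cap.
- eye_r (a point): rolled eye at the free tip of clamp_r's leaf spring: a steel roll 12 mm in diameter, 24 mm long along y, standing prouder than the leaf. Point at its middle, at rest 105 mm in -x from the clamp's origin and 71.5 mm above the bench; here the spring is to be pressed down. It goes down about 13 mm (on an arc of 80 mm radius) to the stop.
- leaf_r (a joint): bend of clamp_r's leaf spring at its root, rad: 0 at rest, 0.16 with the tip on its stop; it springs back when let go. The force at the eye grows evenly with the bend (from about 1 N): a sound spring needs about 12 N at the stop, the weak one less than half of that. Two are sound, one is weak; they look alike. From 0.145 it counts as on the stop; hold about half a second.
- lever_r (a joint): clamp lever of clamp_r, rad: 0 to 0.1 clamped, pointing to the robot's left (+x of the clamp); 1.2 fully open at its stop, having swung counter-clockwise seen from above, towards the robot (+y of the clamp). It turns about the vertical through the clamp's origin and stays where it is left; about 2 N at the knob moves it.
- knob_r (a point): centre of the top of the upright round knob at the end of clamp_r's lever: 14 mm in diameter, 36 mm high, top 125 mm above the bench, 60 mm from the lever's turning axis. The flat lever arm, 11 mm wide, joins the knob 28 to 37 mm below its top and lies between the fingers if they straddle the knob; below it is free down to the jig plate.
- nut: loose steel hexagon nut, 24 mm across, 13 mm high, lying on the jig plate between two springs; leave it. Origin under its centre.
- bolt: loose bolt, about 45 mm long, head 22 mm, lying on the jig plate between two springs; leave it. Origin on the plate under its middle.
- screwdriver: loose screwdriver lying on the bench left of the jig, nearer the robot, about along y; leave it. Origin under its middle.
- wrench: loose wrench lying on the bench right of the jig, about along y; leave it. Origin under its middle.
- spraycan: loose spray can, 66 mm in diameter, 190 mm high, standing on the bench left of the jig; leave it. Origin under its centre.
- partstray: loose grey divided parts tray, 160 x 120 x 45 mm, right of the jig; leave it. Origin under its centre.
- mug: loose white mug, 80 mm in diameter, 95 mm high, on the bench left of the jig; leave it. Origin under its centre.

How it is judged:
By the outcome, as a careful person would: the job done as asked, in the order asked, and still so for the second after the job is handed in, with the robot touching nothing.
It also fails if it takes over 64 s, if anything falls off the work surface, if the arm or the gripper's body presses on something with over 40 N, if the wrist force passes 120 N, or if a joint passes its speed limit or range.

## Robot

A 6-joint arm with a two-finger parallel gripper is mounted at the origin on the work surface. World frame = base frame: x ahead of the robot, y to its left, z up, the work surface at z = 0. Lengths are in mm, angles in rad, forces in N, time in s.
With the tool pointing down it reaches from about 275 to 1000 mm from the base axis. Payload 8.4 kg.
Tool frame: the origin (TCP) lies on the centre line of the jaws, within the pads' length; the fingertips stand 17 mm ahead of it and the grasp point (between the pads) lies 2 mm behind it; z points along the fingers, y is the line along which they close (so a half turn about z gives the same grasp; the last joint's range is limited). The gripper opens to 85 mm and grips with 20 to 120 N. Pads are 22 mm wide; open, the fingers measure 114 mm over their backs; the gripper's body (76 mm by 85 mm) begins 54 mm behind the grasp point. The pads swing forward as they close: fully open they stand 13 mm farther back than shut.
Start: joints at [-1.27, 0.353, 1.633, -0, 1.155, -0.002], TCP at [186.37, -596.569, 248.281] pointing down, gripper open.
Joint ranges: [-2.63, 2.63], [-0.92, 2.1], [0.06, 2.66], [-1.3, 4.44], [0, 2.69], [-3.02, 3.02]. Speed limits (rad/s): [2.22, 2.22, 2.79, 3.14, 3.14, 3.14].

## Interface

Orientations are given as [roll, pitch, yaw] about the fixed x, y, z axes, in that order (R = Rz(yaw) Ry(pitch) Rx(roll)).
In Python, from rig import r, eyes gives the robot as it stands. The module is installed in compiled form; this text tells all that it offers.
- The arm moves only by the shell command python3 -m inch 'ROWS' [FORCE]. ROWS is JSON, a list of rows, each a list of 7 numbers: the shift along the tool's x, y, z in m, then the turn, a rotation vector about the tool's x, y, z in degrees, then the closure, from -1 (fully open) to 1 (shut). In form: [[x, y, z, rx, ry, rz, gripper], ...]. A call has 1 to 8 rows; each row shifts and turns the commanded pose from where the row before left it, along the tool's axes as they then stand; what a row does not reach is not made up. A row lasts 1/10 s, in which the tool goes at most 50 mm and 8.59 degrees, less where a joint would pass 70% of its speed; a pose out of reach is approached as far as the arm can. A call with a gripper value outside its range is refused whole. The fingers move at their own pace and stop on an object; FORCE is the grip in N (left out, the last holds). Time passes only in rows, so rows that do not move let the fingers close. It gives the time, the measured TCP pose, the force, the opening and the grip force at its end, in the units of the state.
- r.sense(): the state, without advancing time (a new reading comes with each control period).
- eyes.grab_frame(name): name is "side" or "top" or "wrist"; returns a dict with "img" (400x640x3 uint8, blue, green, red), "fx", "fy", "cx", "cy" (pixels), "D" ([k1, k2, p1, p2, k3] as OpenCV has them; the pictures are not rectified), "R" (3x3) and "t" (3): a world point X has camera coordinates R X + t; the wrist camera has in their place "hand_eye" (4x4, takes a point from camera to tool coordinates, whose origin is the TCP and whose axes are the flange's). Camera axes: x right, y down, z forward; pixel columns grow to the right and rows downward; lengths in mm; the calibration is good to about 2 mm. A picture is of the moment at which its call begins: read the wrist's pose just before it. There is no depth.
- r.sign_off(): hands the job in; it is judged then, once.
The state is a dict: "clock": time; "qpos": joint angles; "qvel": joint speeds; "joint_efforts": joint torques, N m; "eef_pos": TCP position; "tcp_rot": TCP orientation; "contact_force": force on the tool from outside, world axes, zero at the start; "wrist_torque": the same for the moment, N m; "opening": opening from 0.0 (shut) to 1.0 (fully open); "grasp_force": force on a finger pad.
Only numpy, scipy, OpenCV 4.12 (cv2) and the standard library are available. Lean on these libraries where they do the work, as an engineer would, in place of code of your own. Each camera call takes 0.05 s, during which the arm holds its last target. There are 200 camera calls.

## Working session

There is one attempt and no reset: what is moved stays moved. The work goes in short steps, Python scripts to look and compute and a shell command to move; the robot and the scene stay as the last step left them, time stands still between calls to the robot, and variables do not carry over. Pictures are saved under pics/ and viewed, at most 10 in all, crops included, and the job is handed in when it is done.

```bash
mkdir -p pics; python3 - <<'E'
from rig import r,eyes
import cv2,numpy as np,pickle
s=r.sense(); print({k:np.round(v,3).tolist() for k,v in s.items()})
for n in("side","top"):
    f=eyes.grab_frame(n); pickle.dump(f,open(n+'.pkl','wb')); cv2.imwrite(f'pics/{n}0.png',f['img'])
    R=np.array(f['R']);print(n,f['fx'],f['cx'],f['cy'],f['D'],(-R.T@np.array(f['t'])).round(),R.round(2).tolist())
E
```

```text
{'clock': 0.0, 'qpos': [-1.27, 0.354, 1.634, -0.0, 1.155, -0.002], 'qvel': [-0.001, -0.001, -0.0, 0.001, -0.001, 0.0], 'joint_efforts': [0.001, -60.524, -34.206, -0.0, 0.009, -0.0], 'eef_pos': [186.228, -596.129, 247.549], 'tcp_rot': [-3.14, 0.0, 0.303], 'contact_force': [1.058, -0.502, -0.291], 'wrist_torque': [-0.033, 0.037, 0.054], 'grasp_force': 0.0, 'opening': 1.0}
side 396.78782204764 322.91632841531265 200.73948216363638 [0.0094294 0.        0.        0.        0.       ] [267. 733. 862.] [[-0.94, -0.35, -0.0], [-0.25, 0.66, -0.71], [0.25, -0.66, -0.7]]
top 502.1199604213641 318.0296536252359 205.5576343970159 [0.02316879 0.         0.         0.         0.        ] [ 347.   12. 1418.] [[-0.02, -1.0, 0.01], [-0.99, 0.02, -0.14], [0.14, -0.01, -0.99]]
```

View pics/top0.png

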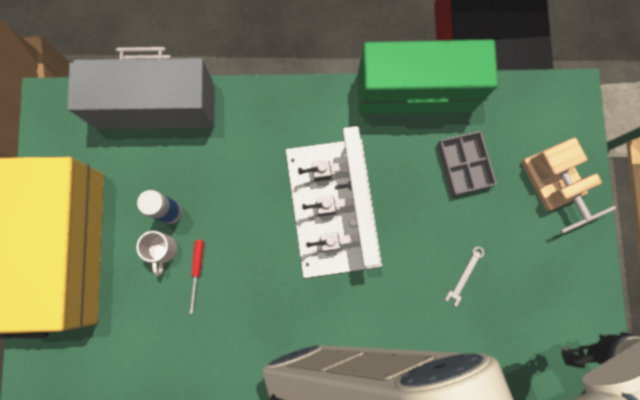

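View pics/side0.png

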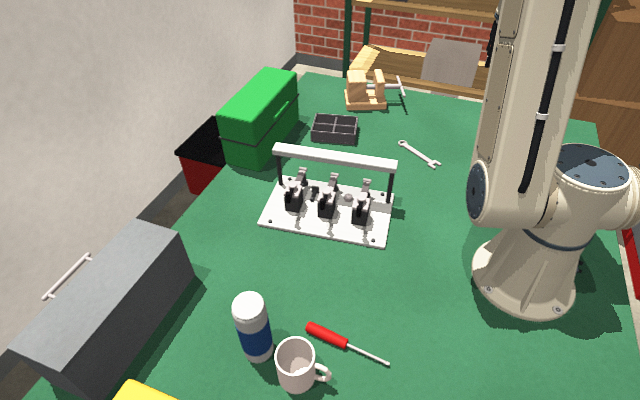

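The top view shows the jig at u 288–380, v 128–277. The lamp bar is on its right, and the dark levers lie near (312,171), (316,206) and (320,241). In the side view the lamp runs (275,150)–(396,164), and the tips show just below it near (302,172), (334,180) and (367,185). I'll enlarge both.

```bash
python3 - <<'E'
import cv2,numpy as np,pickle
a=pickle.load(open('top.pkl','rb'))['img'][120:285,280:390]; b=pickle.load(open('side.pkl','rb'))['img'][140:245,255:400]
a=cv2.resize(a,None,fx=3.6,fy=3.6,interpolation=cv2.INTER_CUBIC); b=cv2.resize(b,None,fx=2.7,fy=2.7,interpolation=cv2.INTER_CUBIC)
c=np.zeros((600,800,3),np.uint8); c[:a.shape[0],:a.shape[1]]=a; c[:b.shape[0],400:400+b.shape[1]]=b
cv2.imwrite('pics/crop1.png',c)
E
```

```text
(no output)
```

View pics/crop1.png

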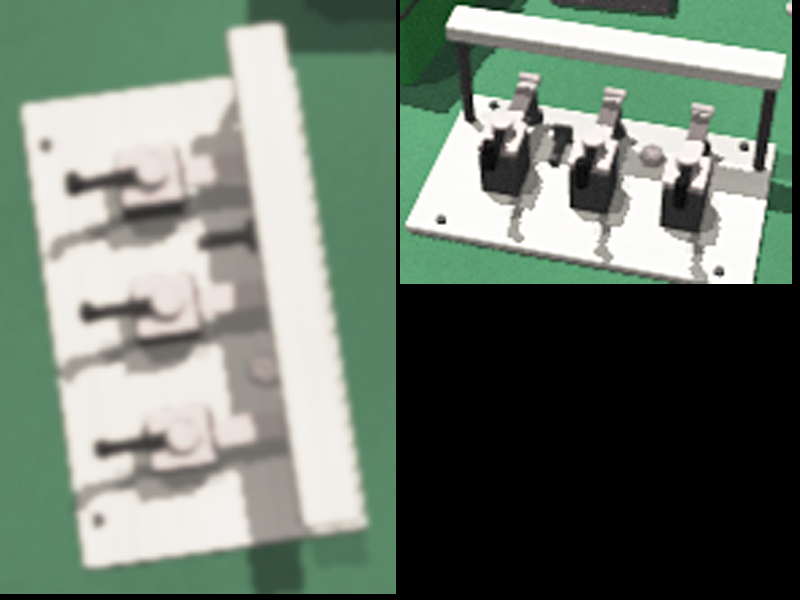

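The crop shows, in top-view pixels, knobs near (300,171), (304,207) and (308,244), and lamp-bar ends near (350,128) and (373,266). In the side view the eyes are near (302,170), (334,175) and (367,181). Next I'll cast rays.

```bash
cat > h.py <<'E'
import cv2,numpy as np,pickle
from scipy.spatial.transform import Rotation as Ro
def K(f): return np.array([[f['fx'],0,f['cx']],[0,f['fy'],f['cy']],[0,0,1.]])
def pose(f): 
    R=np.array(f['R']); return R.T, -R.T@np.array(f['t'])   # cam->world
def wpose(f,s):
    T=np.array(f['hand_eye']); Rt=Ro.from_euler('xyz',s['tcp_rot']).as_matrix()
    return Rt@T[:3,:3], Rt@T[:3,3]+np.array(s['eef_pos'])
def rays(f,uv,P):
    n=cv2.undistortPoints(np.array(uv,float).reshape(-1,1,2),K(f),np.array(f['D'])).reshape(-1,2)
    d=np.c_[n,np.ones(len(n))]@P[0].T; return P[1],d/np.linalg.norm(d,axis=1)[:,None]
def onz(f,uv,z,P):
    c,d=rays(f,uv,P); return c+d*((z-c[2])/d[:,2])[:,None]
def proj(f,X,P):
    Rc=P[0].T; return cv2.projectPoints(np.array(X,float),cv2.Rodrigues(Rc)[0],-Rc@P[1],K(f),np.array(f['D']))[0].reshape(-1,2)
def tri(c1,d1,c2,d2):
    A=np.c_[d1,-d2]; k=np.linalg.lstsq(A,c2-c1,rcond=None)[0]; p,q=c1+k[0]*d1,c2+k[1]*d2
    return (p+q)/2,np.linalg.norm(p-q)
E
python3 - <<'E'
from h import *
np.set_printoptions(suppress=True,precision=1)
t=pickle.load(open('top.pkl','rb'));s=pickle.load(open('side.pkl','rb'))
kn=np.array([(73,183),(87,312),(101,448)])/3.6+(280,120)
bl=np.array([(22,104),(84,568)])/3.6+(280,120)
lamp=np.array([(230,32),(280,25),(305,530),(367,522)])/3.6+(280,120)
ey=np.array([(528,78),(614,94),(702,110)])*1.; ey=(ey-(400,0))/2.7+(255,140)
pt,ps=pose(t),pose(s)
k=onz(t,kn,125,pt);l=onz(t,lamp,162,pt);e=onz(s,ey,75,ps);b=onz(t,bl,12,pt)
print('knob',k,'\nlamp',l,'\neye',e,'\nleft edge',b)
for v in(l[2]-l[0],l[3]-l[1],k[2]-k[0],e[2]-e[0],b[1]-b[0]): print(np.degrees(np.arctan2(v[1],v[0])),np.linalg.norm(v))
print('knob in side',proj(s,k,ps))
E
```

```text
knob [[626.1  38.5 125. ]
 [530.8  30.1 125. ]
 [432.4  22.  125. ]] 
lamp [[ 726.3  -76.9  162. ]
 [ 730.8 -112.9  162. ]
 [ 370.3 -117.9  162. ]
 [ 374.9 -161.   162. ]] 
eye [[ 658.  -117.5   75. ]
 [ 557.3 -125.9   75. ]
 [ 457.8 -134.8   75. ]] 
left edge [[715.6  80.4  12. ]
 [348.   37.7  12. ]]
-173.41540615319573 358.3693202743203
-172.3111175034717 359.1655551617556
-175.10985846997664 194.35631860459023
-175.07653790975684 200.93615591357184
-173.3843105797343 370.09688363898823
knob in side [[290.1 192.4]
 [324.3 199.1]
 [360.8 206.4]]
```

```bash
cat >> h.py <<'E'
A=np.radians(-173.4); yj=np.array([np.cos(A),np.sin(A),0]); xj=np.array([yj[1],-yj[0],0]); up=np.array([0,0,1.])
def lean(deg,sgn=1):   # tool y along -sgn*yj
    a=np.radians(deg); z=np.sin(a)*xj-np.cos(a)*up; y=-sgn*yj; return np.c_[np.cross(y,z),y,z]
def todo(s,Rt,p):
    R0=Ro.from_euler('xyz',s['tcp_rot']).as_matrix()
    w=np.degrees(Ro.from_matrix(R0.T@Rt).as_rotvec()); d=np.array(p)-s['eef_pos']
    print('turn',w.round(2),np.linalg.norm(w).round(1),'shift now-axes mm',(R0.T@d).round(1),'after-turn axes',(Rt.T@d).round(1))
E
python3 - <<'E'
from h import *
from rig import r,eyes
s=r.sense(); f=eyes.grab_frame('wrist'); print(np.round(f['hand_eye'],3),f['fx'],f['cx'],f['cy'])
for g in(1,-1): todo(s,lean(40,g),np.array([540,-32,0])-xj*250+up*230)
E
```

```text
[[ 1.00000e-03 -9.55000e-01 -2.96000e-01  7.54410e+01]
 [ 1.00000e+00  0.00000e+00  1.00000e-03  1.37000e-01]
 [-1.00000e-03 -2.96000e-01  9.55000e-01 -1.25042e+02]
 [ 0.00000e+00  0.00000e+00  0.00000e+00  1.00000e+00]] 330.4406594067533 318.4653525793811 199.00698600830222
turn [ 27.53  33.27 -75.81] 87.2 shift now-axes mm [ 459.3 -187.4   17.9] after-turn axes [195.3 416.2 186.9]
turn [ 34.95 -28.92  96.18] 106.3 shift now-axes mm [ 459.3 -187.4   17.9] after-turn axes [-195.3 -416.2  186.9]
```

```bash
python3 -m inch '[[0.046,-0.0187,0.002,0,0,0,1],[0.046,-0.0187,0.002,0,0,0,1],[0.046,-0.0187,0.002,0,0,0,1],[0.046,-0.0187,0.002,0,0,0,1],[0.046,-0.0187,0.002,0,0,0,1],[0.046,-0.0187,0.002,0,0,0,1],[0.046,-0.0187,0.002,0,0,0,1],[0.046,-0.0187,0.002,0,0,0,1]]'
python3 -m inch '[[0.046,-0.0187,0.002,2.5,-2.07,6.87,1],[0.046,-0.0187,0.002,2.5,-2.07,6.87,1],[0,0,0,2.5,-2.07,6.87,1],[0,0,0,2.5,-2.07,6.87,1],[0,0,0,2.5,-2.07,6.87,1],[0,0,0,2.5,-2.07,6.87,1],[0,0,0,2.5,-2.07,6.87,1]]'
python3 -m inch '[[0,0,0,2.5,-2.07,6.87,1],[0,0,0,2.5,-2.07,6.87,1],[0,0,0,2.5,-2.07,6.87,1],[0,0,0,2.5,-2.07,6.87,1],[0,0,0,2.5,-2.07,6.87,1],[0,0,0,2.5,-2.07,6.87,1],[0,0,0,2.5,-2.07,6.87,1],[0,0,0,0,0,0,1]]'
python3 - <<'E'
from h import *
from rig import r,eyes
s=r.sense(); f=eyes.grab_frame('wrist'); pickle.dump((f,s),open('w1.pkl','wb')); cv2.imwrite('pics/w1.png',f['img'])
print(s['qpos'],wpose(f,s)[1]); todo(s,lean(40,-1),np.array([540,-32,0])-xj*250+up*230)
E
```

```text
clock: 0.95
eef_pos: [494.3, -342.4, 232.1]
tcp_rot: [-3.142, 0.0, 0.303]
contact_force: [-1.2, -0.6, 0.6]
opening: -0.001
grasp_force: 0.0
clock: 1.65
eef_pos: [573.2, -285.4, 226.9]
tcp_rot: [-2.966, 0.347, -0.521]
contact_force: [-0.0, 0.0, -0.5]
opening: -0.0
grasp_force: 0.0
clock: 2.45
eef_pos: [572.0, -286.4, 226.1]
tcp_rot: [3.138, 0.7, -1.461]
contact_force: [0.2, 0.2, 0.6]
opening: -0.005
grasp_force: 0.0
[-0.69481886  0.66983865  1.34246482  0.46287048  1.66565221  2.2519524 ] [ 587.67333928 -424.14980093  273.07754134]
turn [-0.03  0.11 -0.25] 0.3 shift now-axes mm [-7.3  2.6  1.1] after-turn axes [-7.4  2.6  1.1]
```

View pics/w1.png

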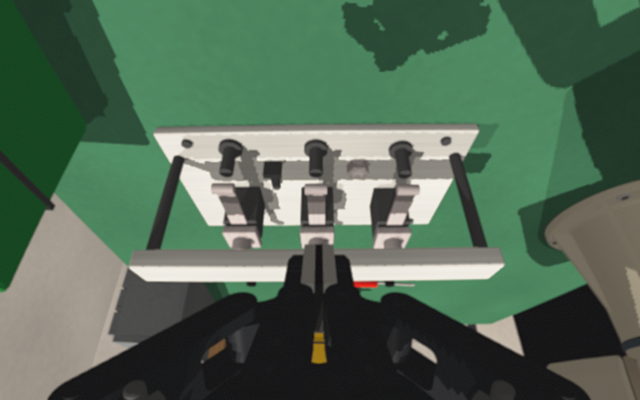

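The wrist picture is upside down: image up is down in the world, and image right is towards the robot. The rolled eyes are the pinkish bars near (224,189), (316,189) and (406,190), with the black stop posts above them and the lamp across at v≈265. I'll shift sideways for a second view and enlarge both.

```bash
python3 -m inch '[[0.04,0,-0.03,0,0,0,1],[0.04,0,-0.03,0,0,0,1],[0,0,0,0,0,0,1],[0,0,0,0,0,0,1]]'
python3 - <<'E'
from h import *
from rig import r,eyes
s=r.sense(); f=eyes.grab_frame('wrist'); pickle.dump((f,s),open('w2.pkl','wb'))
a=pickle.load(open('w1.pkl','rb'))[0]['img'][170:255,200:430];b=f['img'][130:230,200:430]
a=cv2.resize(a,None,fx=3.4,fy=3.4,interpolation=cv2.INTER_CUBIC);b=cv2.resize(b,None,fx=3,fy=3,interpolation=cv2.INTER_CUBIC)
c=np.zeros((600,800,3),np.uint8); c[:a.shape[0],:a.shape[1]]=a; c[290:590,:b.shape[1]]=b
cv2.imwrite('pics/c2.png',c)
E
```

```text
clock: 2.9
eef_pos: [584.6, -385.3, 221.1]
tcp_rot: [-3.141, 0.698, -1.453]
contact_force: [-0.7, 0.6, 0.5]
opening: -0.001
grasp_force: 0.0
```

View pics/c2.png

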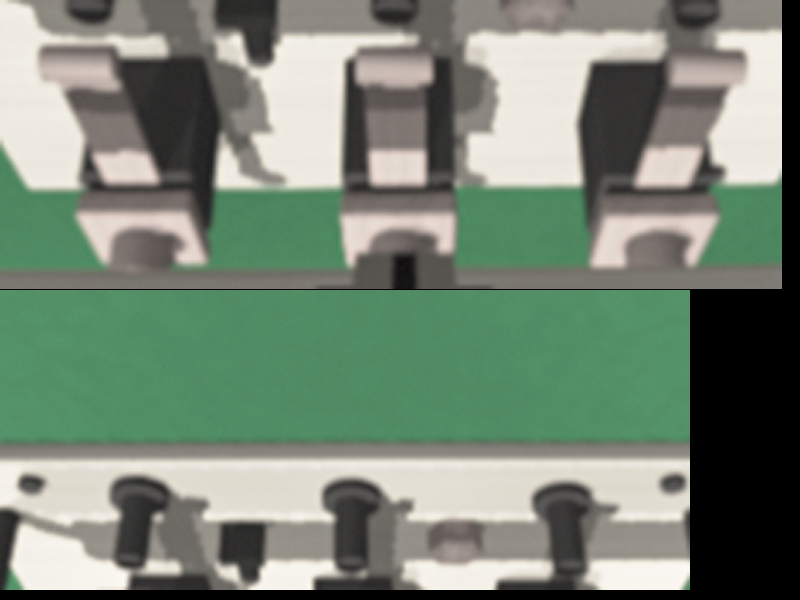

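View 1 gives the eye centres at crop pixels (79,67), (394,67) and (707,68). My second crop fell above the eyes and shows only the stop posts, so I'll find the eyes in view 2 with a mask around their predicted positions.

```bash
python3 - <<'E'
from h import *
np.set_printoptions(suppress=True,precision=1)
f1,s1=pickle.load(open('w1.pkl','rb'));f2,s2=pickle.load(open('w2.pkl','rb'));P1,P2=wpose(f1,s1),wpose(f2,s2)
u1=np.array([(79,67),(394,67),(707,68)])/3.4+(200,170)
e=onz(f1,u1,71.5,P1); print('eyes on 71.5',e); u2=proj(f2,e,P2); print(u1,u2)
t=pickle.load(open('side.pkl','rb')); print('in side',proj(t,e,pose(t)))
tiles=[]
for u in u2:
    x,y=np.round(u).astype(int); tiles.append((x-25,y-20)); 
c=np.hstack([cv2.resize(f2['img'][y:y+40,x:x+50],None,fx=5,fy=5,interpolation=cv2.INTER_CUBIC) for x,y in tiles])
print(tiles); cv2.imwrite('pics/c3.png',c)
E
```

```text
eyes on 71.5 [[ 656.8 -120.6   71.5]
 [ 557.  -131.4   71.5]
 [ 457.5 -141.7   71.5]]
[[223.2 189.7]
 [315.9 189.7]
 [407.9 190. ]] [[241.2 235.3]
 [316.8 235.9]
 [391.8 236.3]]
in side [[303.2 169.3]
 [334.9 174.6]
 [367.5 180.2]]
[(np.int64(216), np.int64(215)), (np.int64(292), np.int64(216)), (np.int64(367), np.int64(216))]
```

View pics/c3.png

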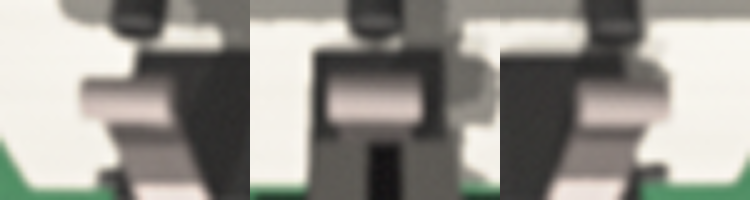

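View 2 has the eyes at (241.4,235.2), (316.8,235.8) and (391.6,236.2), within 0.3 px of the prediction. That confirms the eye height of 71.5 mm, and the side view agrees. Now the approach to the near eye with a 44° lean.

```bash
cat >> h.py <<'E'
E_=np.array([[457.5,-141.7,71.5],[557,-131.4,71.5],[656.8,-120.6,71.5]])
def pre(i,gap,deg=44): 
    R=lean(deg,-1); return R,E_[i]-R[:,2]*(6+17+gap)
E
python3 - <<'E'
from h import *
from rig import r
s=r.sense(); todo(s,*pre(0,30)); R=lean(44,-1); print(R.T@[0,0,-1],R.T@(E_[1]-E_[0]),R.T@(E_[2]-E_[1]))
E
```

```text
turn [ 0.05 -4.    0.11] 4.0 shift now-axes mm [-95.9  98.1 226.5] after-turn axes [-79.6  98.5 232.5]
[0.69465837 0.         0.7193398 ] [   0.86644982 -100.02444283   -0.83672086] [   0.53396719 -100.37992323   -0.51564612]
```

```bash
python3 -m inch '[[0,0,0,0,-4,0,1],[-0.027,0.033,0.02,0,0,0,1],[-0.027,0.033,0.02,0,0,0,1],[-0.026,0.0325,0.02,0,0,0,1],[0,0,0.043,0,0,0,1],[0,0,0.043,0,0,0,1],[0,0,0.043,0,0,0,1],[0,0,0.043,0,0,0,1]]'
python3 -m inch '[[0,0,0,0,0,0,1],[0,0,0,0,0,0,1]]'
python3 - <<'E'
from h import *
from rig import r,eyes
s=r.sense(); f=eyes.grab_frame('wrist'); pickle.dump((f,s),open('w3.pkl','wb')); cv2.imwrite('pics/w3.png',f['img'])
todo(s,*pre(0,0)); print(proj(f,E_,wpose(f,s)))
E
```

```text
clock: 3.75
eef_pos: [461.2, -176.5, 110.5]
tcp_rot: [-3.139, 0.766, -1.451]
contact_force: [0.3, 0.9, -0.7]
opening: 0.001
grasp_force: 0.0
clock: 3.95
eef_pos: [461.4, -177.4, 111.0]
tcp_rot: [-3.142, 0.768, -1.453]
contact_force: [0.7, -1.8, -0.5]
opening: -0.002
grasp_force: 0.0
turn [0.12 0.02 0.12] 0.2 shift now-axes mm [ 1.6 -0.2 30.3] after-turn axes [ 1.6 -0.2 30.3]
[[317.88932394 230.52361609]
 [147.90474473 228.94871429]
 [ -7.21958071 226.72316152]]
```

View pics/w3.png

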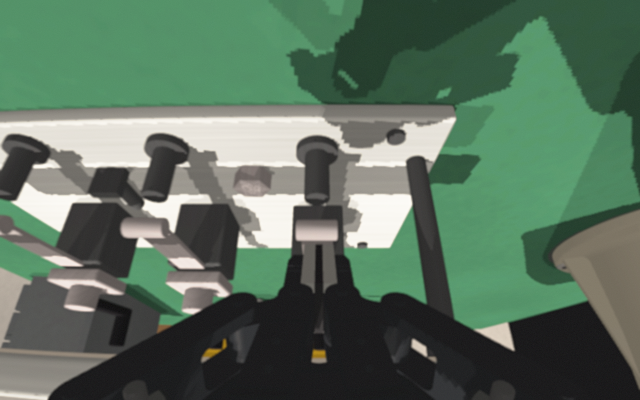

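The near eye is at (317,230), exactly in line with the fingers and where predicted. I'll close most of the gap, then press down in small steps.

```bash
python3 -m inch '[[0.001,0,0.013,0,0,0,1],[0,0,0.013,0,0,0,1],[0,0,0,0,0,0,1],[0,0,0,0,0,0,1]]'
python3 -m inch '[[0.0021,0,0.0022,0,0,0,1],[0.0021,0,0.0022,0,0,0,1],[0,0,0,0,0,0,1],[0,0,0,0,0,0,1]]'
python3 -m inch '[[0.0021,0,0.0022,0,0,0,1],[0,0,0,0,0,0,1],[0,0,0,0,0,0,1]]'
```

```text
clock: 4.4
eef_pos: [459.4, -161.5, 91.0]
tcp_rot: [3.141, 0.768, -1.456]
contact_force: [0.2, 0.1, 0.1]
opening: 0.002
grasp_force: 0.0
clock: 4.8
eef_pos: [459.6, -161.7, 85.0]
tcp_rot: [3.141, 0.768, -1.456]
contact_force: [0.2, -0.2, 0.4]
opening: 0.001
grasp_force: 0.0
clock: 5.1
eef_pos: [459.8, -161.8, 82.1]
tcp_rot: [-3.141, 0.768, -1.456]
contact_force: [0.1, -2.3, 2.0]
opening: 0.002
grasp_force: 1.3
```

```bash
python3 -m inch '[[0.0021,0,0.0022,0,0,0,1],[0,0,0,0,0,0,1],[0,0,0,0,0,0,1]]' | grep -E 'pos|force'
python3 -m inch '[[0.0021,0,0.0022,0,0,0,1],[0,0,0,0,0,0,1],[0,0,0,0,0,0,1]]'| grep -E 'pos|force'
python3 -m inch '[[0.0021,0,0.0022,0,0,0,1],[0,0,0,0,0,0,1],[0,0,0,0,0,0,1]]'| grep -E 'pos|force'
```

```text
eef_pos: [459.8, -161.8, 79.0]
contact_force: [0.6, -3.3, 4.4]
grasp_force: 2.9
eef_pos: [459.8, -161.9, 76.2]
contact_force: [0.3, -4.2, 5.3]
grasp_force: 3.8
eef_pos: [459.9, -161.8, 73.4]
contact_force: [-0.4, -4.7, 7.6]
grasp_force: 4.5
```

```bash
for i in 1; do python3 -m inch '[[0.0014,0,0.0014,0,0,0,1],[0,0,0,0,0,0,1],[0,0,0,0,0,0,1]]' | grep -E 'pos|force'; done
python3 -m inch '[[0.0011,0,0.0011,0,0,0,1],[0,0,0,0,0,0,1],[0,0,0,0,0,0,1]]'| grep -E 'pos|force'
python3 -m inch '[[0.0007,0,0.0007,0,0,0,1],[0,0,0,0,0,0,1],[0,0,0,0,0,0,1]]'| grep -E 'pos|force'
```

```text
eef_pos: [459.8, -161.7, 71.6]
contact_force: [-0.1, -5.3, 8.9]
grasp_force: 4.9
eef_pos: [459.8, -161.6, 70.1]
contact_force: [-0.8, -3.7, 10.4]
grasp_force: 5.2
eef_pos: [459.8, -161.6, 69.3]
contact_force: [-0.1, -3.9, 10.2]
grasp_force: 5.3
```

```bash
python3 -m inch '[[0.0007,0,0.0007,0,0,0,1],[0,0,0,0,0,0,1],[0,0,0,0,0,0,1]]'| grep -E 'pos|force'
python3 -m inch '[[0.0007,0,0.0007,0,0,0,1],[0,0,0,0,0,0,1],[0,0,0,0,0,0,1]]'| grep -E 'pos|force'
```

```text
eef_pos: [459.9, -161.5, 68.8]
contact_force: [-1.0, -4.6, 15.2]
grasp_force: 7.0
eef_pos: [460.3, -162.5, 67.2]
contact_force: [0.2, -8.9, 10.3]
grasp_force: 5.6
```

```bash
python3 -m inch '[[0,0,0,0,0,0,1],[0,0,0,0,0,0,1],[0,0,0,0,0,0,1],[0,0,0,0,0,0,1],[0,0,0,0,0,0,1]]'| grep -E 'clo|pos|force'
python3 - <<'E'
from h import *
from rig import r,eyes
s=r.sense(); f=eyes.grab_frame('wrist'); c=cv2.resize(f['img'][190:300,240:400],None,fx=4,fy=4,interpolation=cv2.INTER_CUBIC); cv2.imwrite('pics/c4.png',c)
E
```

```text
clock: 8.0
eef_pos: [460.3, -162.5, 67.2]
contact_force: [0.4, -8.4, 10.9]
grasp_force: 5.6
```

View pics/c4.png

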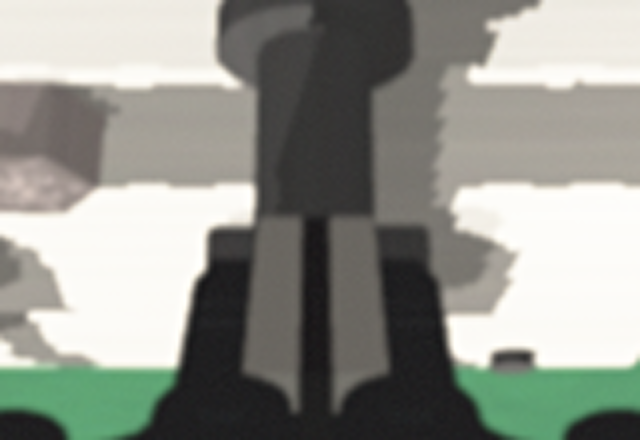

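The fingertip has slid towards the edge of its 22 mm face. I'll lift, recentre by 6 mm and press this one again, cleanly.

```bash
python3 -m inch '[[-0.007,0,-0.0072,0,0,0,1],[-0.0055,0,-0.0058,0,0,0,1],[-0.006,0,0,0,0,0,1],[0,0,0,0,0,0,1],[0,0,0,0,0,0,1]]'| grep -E 'pos|force'
python3 -m inch '[[0.0035,0,0.0036,0,0,0,1],[0.0035,0,0.0036,0,0,0,1],[0,0,0,0,0,0,1],[0,0,0,0,0,0,1]]'| grep -E 'pos|force'
python3 -m inch '[[0.0021,0,0.0022,0,0,0,1],[0.0014,0,0.0014,0,0,0,1],[0,0,0,0,0,0,1],[0,0,0,0,0,0,1]]'| grep -E 'pos|force'
python3 -m inch '[[0.0007,0,0.0007,0,0,0,1],[0,0,0,0,0,0,1],[0,0,0,0,0,0,1]]'| grep -E 'pos|force'
```

```text
eef_pos: [458.7, -156.7, 88.3]
contact_force: [-0.2, 0.1, 0.4]
grasp_force: 0.3
eef_pos: [459.1, -157.2, 78.4]
contact_force: [-1.0, -1.3, 8.7]
grasp_force: 3.3
eef_pos: [459.1, -157.2, 73.9]
contact_force: [-1.1, -1.1, 10.0]
grasp_force: 4.6
eef_pos: [459.3, -157.4, 73.3]
contact_force: [-1.5, -3.6, 13.7]
grasp_force: 6.3
```

```bash
python3 -m inch '[[0.0006,0,0.0006,0,0,0,1],[0,0,0,0,0,0,1],[0,0,0,0,0,0,1]]'| grep -E 'pos|force'
python3 -m inch '[[0,0,0,0,0,0,1],[0,0,0,0,0,0,1],[0,0,0,0,0,0,1],[0,0,0,0,0,0,1]]'| grep -E 'pos|force'
```

```text
eef_pos: [459.3, -157.4, 72.9]
contact_force: [-2.0, -4.4, 18.2]
grasp_force: 8.0
eef_pos: [459.3, -157.4, 72.9]
contact_force: [-1.8, -4.5, 17.7]
grasp_force: 8.0
```

Near spring is firmly on its stop and held (about 10 N just above the stop, then a jump to 18 N), so it's sound. On to the middle one.

```bash
python3 -m inch '[[-0.0055,0,-0.0058,0,0,0,1],[-0.0055,0,-0.0058,0,0,0,1],[0,0,-0.02,0,0,0,1],[0,-0.034,0,0,0,0,1],[0,-0.033,0,0,0,0,1],[0,-0.033,0,0,0,0,1],[0,0,0,0,0,0,1],[0,0,0,0,0,0,1]]'| grep -E 'pos|force'
python3 - <<'E'
from h import *
from rig import r
todo(r.sense(),lean(44,-1),E_[1]+np.array([1.8,-15.7,72.9-71.5+16]))
E
```

```text
eef_pos: [559.7, -159.4, 101.0]
contact_force: [-0.9, 1.0, 0.2]
grasp_force: 0.0
turn [ 0.09  0.03 -0.  ] 0.1 shift now-axes mm [-0.5 -0.6 17.3] after-turn axes [-0.5 -0.6 17.3]
```

```bash
python3 -m inch '[[-0.0005,-0.0006,0.0172,0,0,0,1],[0.0035,0,0.0036,0,0,0,1],[0,0,0,0,0,0,1],[0,0,0,0,0,0,1]]'| grep -E 'pos|force'
python3 -m inch '[[0.0035,0,0.0036,0,0,0,1],[0,0,0,0,0,0,1],[0,0,0,0,0,0,1]]'| grep -E 'pos|force'
python3 -m inch '[[0.0028,0,0.0029,0,0,0,1],[0,0,0,0,0,0,1],[0,0,0,0,0,0,1]]'| grep -E 'pos|force'
python3 -m inch '[[0.0007,0,0.0007,0,0,0,1],[0,0,0,0,0,0,1],[0,0,0,0,0,0,1]]'| grep -E 'pos|force'
python3 -m inch '[[0.0007,0,0.0007,0,0,0,1],[0,0,0,0,0,0,1],[0,0,0,0,0,0,1]]'| grep -E 'pos|force'
```

```text
eef_pos: [558.5, -147.5, 84.9]
contact_force: [-0.5, -0.2, 1.2]
grasp_force: 0.6
eef_pos: [559.2, -147.9, 80.0]
contact_force: [-1.1, -2.1, 2.7]
grasp_force: 1.6
eef_pos: [559.3, -147.8, 76.0]
contact_force: [-0.3, -1.7, 3.9]
grasp_force: 2.2
eef_pos: [559.3, -147.8, 75.0]
contact_force: [-0.4, -2.2, 4.3]
grasp_force: 2.3
eef_pos: [559.3, -147.7, 74.3]
contact_force: [0.5, -2.0, 6.7]
grasp_force: 3.2
```

```bash
python3 -m inch '[[0.0007,0,0.0007,0,0,0,1],[0,0,0,0,0,0,1],[0,0,0,0,0,0,1]]'| grep -E 'pos|force'
python3 -m inch '[[0.0004,0,0.0004,0,0,0,1],[0,0,0,0,0,0,1],[0,0,0,0,0,0,1],[0,0,0,0,0,0,1],[0,0,0,0,0,0,1],[0,0,0,0,0,0,1]]'| grep -E 'pos|force'
```

```text
eef_pos: [559.4, -147.6, 73.7]
contact_force: [-1.1, -3.2, 9.9]
grasp_force: 4.3
eef_pos: [559.4, -147.6, 73.4]
contact_force: [-2.0, -2.8, 12.1]
grasp_force: 5.0
```

The middle spring reached its stop at about 4.5 N and was held there, so it's the weak one. Now the far spring.

```bash
python3 -m inch '[[-0.0055,0,-0.0058,0,0,0,1],[-0.0055,0,-0.0058,0,0,0,1],[0,0,-0.02,0,0,0,1],[0,-0.034,0,0,0,0,1],[0,-0.033,0,0,0,0,1],[0,-0.033,0,0,0,0,1],[0,0,0,0,0,0,1],[0,0,0,0,0,0,1]]'| grep -E 'pos|force'
python3 - <<'E'
from h import *
from rig import r
todo(r.sense(),lean(44,-1),E_[2]+np.array([2.1,-16,72.9-71.5+16]))
E
```

```text
eef_pos: [659.8, -149.5, 102.2]
contact_force: [0.9, -1.3, 0.1]
grasp_force: 0.0
turn [0.1  0.02 0.  ] 0.1 shift now-axes mm [-0.1 -0.6 18.5] after-turn axes [-0.1 -0.6 18.5]
```

```bash
python3 -m inch '[[0,-0.0006,0.0184,0,0,0,1],[0.0035,0,0.0036,0,0,0,1],[0,0,0,0,0,0,1],[0,0,0,0,0,0,1]]'| grep -E 'pos|force'
python3 -m inch '[[0.0035,0,0.0036,0,0,0,1],[0,0,0,0,0,0,1],[0,0,0,0,0,0,1]]'| grep -E 'pos|force'
python3 -m inch '[[0.0028,0,0.0029,0,0,0,1],[0,0,0,0,0,0,1],[0,0,0,0,0,0,1]]'| grep -E 'pos|force'
python3 -m inch '[[0.001,0,0.001,0,0,0,1],[0,0,0,0,0,0,1],[0,0,0,0,0,0,1]]'| grep -E 'pos|force'
python3 -m inch '[[0.001,0,0.001,0,0,0,1],[0,0,0,0,0,0,1],[0,0,0,0,0,0,1]]'| grep -E 'pos|force'
```

```text
eef_pos: [658.6, -137.1, 84.7]
contact_force: [-0.2, -1.0, 5.4]
grasp_force: 1.9
eef_pos: [658.9, -137.4, 80.3]
contact_force: [0.1, -1.5, 7.8]
grasp_force: 3.3
eef_pos: [659.0, -137.5, 76.7]
contact_force: [-0.5, -2.3, 9.1]
grasp_force: 4.4
eef_pos: [659.0, -137.5, 75.5]
contact_force: [-0.6, -2.2, 10.8]
grasp_force: 4.6
eef_pos: [659.2, -137.6, 74.7]
contact_force: [-1.0, -2.7, 14.2]
grasp_force: 6.1
```

```bash
python3 -m inch '[[0.0008,0,0.0008,0,0,0,1],[0,0,0,0,0,0,1],[0,0,0,0,0,0,1],[0,0,0,0,0,0,1],[0,0,0,0,0,0,1],[0,0,0,0,0,0,1]]'| grep -E 'clock|pos|force'
python3 -m inch '[[-0.0055,0,-0.0058,0,0,0,1],[-0.0055,0,-0.0058,0,0,0,1],[0,0,-0.03,0,0,0,1],[0,0,-0.04,0,0,0,1],[0,0,-0.04,0,0,0,1],[0,0,-0.04,0,0,0,1],[0,0,-0.04,0,0,0,1],[0,0,0,0,0,0,1]]'| grep -E 'clock|pos|force'
python3 - <<'E'
from h import *
from rig import r,eyes
s=r.sense()
K1=E_[1]+165*xj; print(K1); R=lean(0,-1); todo(s,R,[K1[0],K1[1],300])
f=eyes.grab_frame('top'); pickle.dump(f,open('top2.pkl','wb'))
E
```

```text
clock: 16.65
eef_pos: [659.3, -137.7, 74.2]
contact_force: [-2.4, -4.6, 17.4]
grasp_force: 7.7
clock: 17.45
eef_pos: [675.1, -272.7, 227.8]
contact_force: [0.3, 0.2, 0.4]
grasp_force: 0.0
[538.03537017  32.50650632  71.5       ]
turn [-0.29 43.75 -0.06] 43.8 shift now-axes mm [-280.4  101.7  167.9] after-turn axes [-318.9  101.1  -72.2]
```

All three have been pressed in order: about 10.5, 4.5 and 10.8 N at the stop, so the middle one is weak. Next I'll bring the tool upright, above its knob.

```bash
python3 -m inch '[[0,0,-0.01,0,7.3,0,1],[0,0,-0.01,0,7.3,0,1],[0,0,-0.01,0,7.3,0,1],[0,0,-0.01,0,7.3,0,1],[0,0,-0.01,0,7.3,0,1],[0,0,-0.01,0,7.25,0,1],[0,0,0,0,0,0,1]]'| grep -E 'clock|pos|force|rot'
python3 -m inch '[[-0.045,0.0144,0,0,0,0,1],[-0.045,0.0144,0,0,0,0,1],[-0.045,0.0144,0,0,0,0,1],[-0.045,0.0144,0,0,0,0,1],[-0.045,0.0144,0,0,0,0,1],[-0.045,0.0144,0,0,0,0,1],[-0.045,0.0144,0,0,0,0,1],[0,0,0,0,0,0,1]]'| grep -E 'clock|pos|force|rot'
python3 -m inch '[[0,0,0,0,0,0,1],[0,0,0,0,0,0,1]]' >/dev/null
python3 - <<'E'
from h import *
from rig import r,eyes
s=r.sense(); f=eyes.grab_frame('wrist'); pickle.dump((f,s),open('w4.pkl','wb')); cv2.imwrite('pics/w4.png',f['img'])
k=E_+165*xj; k[:,2]=125; print(k,proj(f,k,wpose(f,s))); todo(s,lean(0,-1),[k[1,0],k[1,1],300])
E
```

```text
clock: 18.2
eef_pos: [677.4, -290.5, 277.7]
tcp_rot: [-3.141, 0.002, -1.451]
contact_force: [0.2, 0.3, -0.6]
grasp_force: 0.0
clock: 19.0
eef_pos: [537.5, 7.8, 276.3]
tcp_rot: [3.136, 0.014, -1.445]
contact_force: [0.3, -0.1, 0.1]
grasp_force: 0.0
[[438.53537017  22.20650632 125.        ]
 [538.03537017  32.50650632 125.        ]
 [637.83537017  43.30650632 125.        ]] [[428.46165089 219.52171704]
 [317.70002025 217.98542356]
 [206.14402127 216.66500202]]
turn [0.08 0.59 0.22] 0.6 shift now-axes mm [-29.5  -0.4 -22.4] after-turn axes [-29.3  -0.4 -22.7]
```

View pics/w4.png

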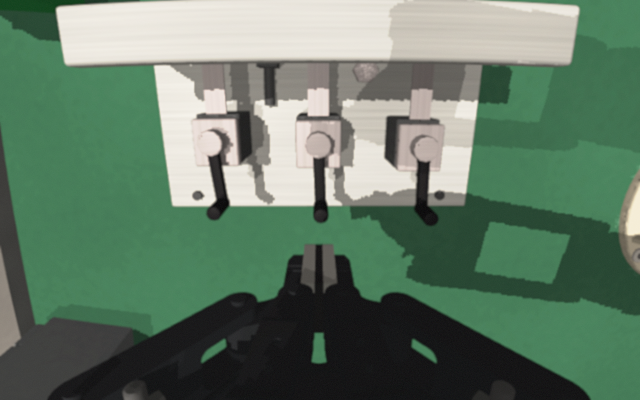

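The levers point outward, with knobs at about (214,213) far, (320,214) middle and (430,217) near. I'll move to the far side of the middle knob and take a second view there to triangulate its top.

```bash
python3 -m inch '[[-0.0295,-0.0284,0,0,0.6,0.2,1],[0,0,0.035,0,0,0,1],[0,0,0.035,0,0,0,1],[0,0,0,0,0,0,1],[0,0,0,0,0,0,1]]'| grep -E 'clock|pos|force|rot'
python3 - <<'E'
from h import *
from rig import r,eyes
s=r.sense(); f=eyes.grab_frame('wrist'); pickle.dump((f,s),open('w5.pkl','wb'))
k=E_[1]+165*xj; k[2]=125
f1,s1=pickle.load(open('w4.pkl','rb'))
tl=[]
for F,S in((f1,s1),(f,s)):
    u=proj(F,[k],wpose(F,S))[0].round().astype(int); print(u)
    tl.append(cv2.resize(F['img'][u[1]-40:u[1]+40,u[0]-40:u[0]+40],None,fx=5,fy=5,interpolation=cv2.INTER_CUBIC))
cv2.imwrite('pics/c5.png',np.hstack(tl)); print(s['qpos'])
E
```

```text
clock: 19.75
eef_pos: [566.1, 22.7, 208.0]
tcp_rot: [-3.14, 0.022, -1.433]
contact_force: [-0.6, 0.4, 0.1]
grasp_force: 0.0
[318 218]
[358 232]
[0.02471739 0.30604265 1.79910689 0.02557312 1.03730264 3.01508699]
```

View pics/c5.png

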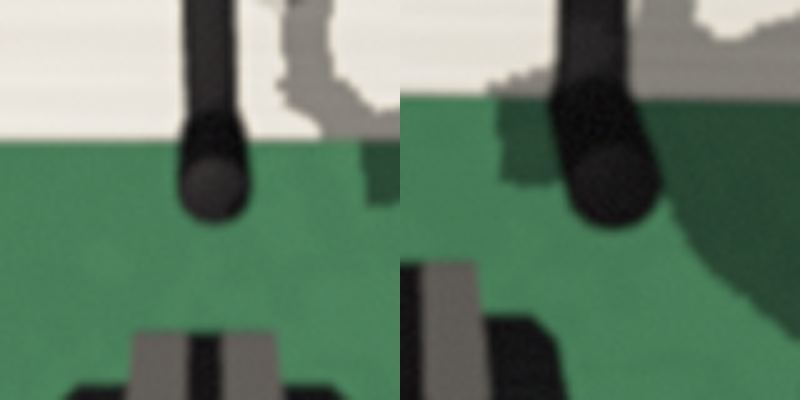

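Knob top circles are at (320.8,215.8) in the first view and (360.8,229.2) in the second. Joint 6 sits almost at its limit, so I'll turn the tool back a little first, which is the swing direction anyway.

```bash
python3 -m inch '[[0,0,0,0,0,-7.5,1],[0,0,0,0,0,-7.5,1],[0,0,0,0,0,0,1],[0,0,0,0,0,0,1]]'| grep -E 'clock|pos|force|rot'
cat >> h.py <<'E'
def swing(psi):   # upright, tool y turned psi rad ccw from yj
    c,s=np.cos(psi),np.sin(psi); y=c*yj-s*xj; z=-up; return np.c_[np.cross(y,z),y,z]
E
python3 - <<'E'
from h import *
from rig import r
f1,s1=pickle.load(open('w4.pkl','rb'));f2,s2=pickle.load(open('w5.pkl','rb'))
c1,d1=rays(f1,[(320.8,215.8)],wpose(f1,s1));c2,d2=rays(f2,[(360.8,229.2)],wpose(f2,s2))
k,g=tri(c1,d1[0],c2,d2[0]); print('tri',k,g)
for F,S,u in((f1,s1,(320.8,215.8)),(f2,s2,(360.8,229.2))): k=onz(F,[u],125,wpose(F,S))[0]; print(k)
C=E_[1]+105*xj; v=k-C; print('C',C,'r,ang',np.hypot(v@xj,v@yj),np.arctan2(v@yj,v@xj))
s=r.sense(); print(s['qpos'][5]); th=np.radians(15); R=swing(th)
p=k-R[:,1]*30; p[2]=208; todo(s,R,p)
E
```

```text
clock: 20.2
eef_pos: [566.9, 23.3, 209.7]
tcp_rot: [-3.13, 0.019, -1.173]
contact_force: [0.3, 0.4, 0.4]
grasp_force: 0.0
tri [535.39526342  31.73691341 121.29983306] 0.4954630065740374
[535.53427816  30.10415615 125.        ]
[536.17245626  30.46571263 125.        ]
C [544.9315992  -27.09585961  71.5       ] r,ang 58.22419758545121 0.035819762129632775
2.7572576828852684
turn [-0.63  1.1   1.16] 1.7 shift now-axes mm [-17.9  -4.4   2. ] after-turn axes [-18.   -4.    1.7]
```

```bash
python3 -m inch '[[-0.018,-0.004,0,-0.6,1.1,1.2,1],[0,0,0,0,0,0,1],[0,0,0,0,0,0,1]]'| grep -E 'pos|rot'
python3 - <<'E'
from h import *
from rig import r
k=np.array([535.9,30.4,0]);s=r.sense(); R=swing(np.radians(15)); p=k-R[:,1]*30; p[2]=118; todo(s,R,p); print(s['qpos'][5])
E
```

```text
eef_pos: [563.0, 41.7, 209.1]
tcp_rot: [3.141, 0.001, -1.191]
turn [0.04 0.04 0.18] 0.2 shift now-axes mm [ 0.6 -0.7 91.1] after-turn axes [ 0.6 -0.6 91.1]
2.8323681961163
```

```bash
python3 -m inch '[[0.0006,-0.0006,0.045,0,0,0,1],[0,0,0.046,0,0,0,1],[0,0,0,0,0,0,1]]'| grep -E 'pos|rot|force'
python3 -m inch '[[0,0.005,0,0,0,0,1],[0,0.003,0,0,0,0,1],[0,0,0,0,0,0,1],[0,0,0,0,0,0,1]]'| grep -E 'pos|rot|force'
python3 - <<'E'
from h import *
from rig import r
C=np.array([544.9,-27.1,0]);s=r.sense()
p=np.array(s['eef_pos'])*[1,1,0]; R0=swing(np.radians(15)); d=18
for th in [2]+list(range(6,77,6)):
    t=np.radians(th); ps=max(t,np.radians(15)); R=swing(ps); q=C+60*(np.cos(t)*xj+np.sin(t)*yj)-d*R[:,1]
    print(th,(R0.T@(q-p)).round(1),round(-np.degrees(ps),1)); p=q;R0=R
E
```

```text
eef_pos: [559.5, 40.4, 112.8]
tcp_rot: [3.131, 0.004, -1.191]
contact_force: [-1.4, -0.3, -0.3]
grasp_force: 0.0
eef_pos: [557.0, 38.3, 119.4]
tcp_rot: [-3.14, -0.0, -1.191]
contact_force: [0.3, 0.0, 0.7]
grasp_force: 0.0
2 [-2.1  3.8  0. ] -15.0
6 [-0.8  4.1  0. ] -15.0
12 [-0.7  6.2  0. ] -15.0
18 [-0.9  6.3  0. ] -18.0
24 [-1.6  6.4  0. ] -24.0
30 [-1.6  6.4  0. ] -30.0
36 [-1.6  6.4  0. ] -36.0
42 [-1.6  6.4  0. ] -42.0
48 [-1.6  6.4  0. ] -48.0
54 [-1.6  6.4  0. ] -54.0
60 [-1.6  6.4  0. ] -60.0
66 [-1.6  6.4  0. ] -66.0
72 [-1.6  6.4  0. ] -72.0
```

```bash
python3 -m inch '[[-0.002,0.0038,0,0,0,0,1],[-0.0008,0.0041,0,0,0,0,1],[-0.0007,0.0062,0,0,0,0,1],[-0.0009,0.0063,0,0,0,-3,1],[-0.0016,0.0064,0,0,0,-6,1],[0,0,0,0,0,0,1],[0,0,0,0,0,0,1]]'| grep -E 'pos|rot|force'
python3 -m inch '[[-0.0016,0.0064,0,0,0,-6,1],[-0.0016,0.0064,0,0,0,-6,1],[-0.0016,0.0064,0,0,0,-6,1],[0,0,0,0,0,0,1],[0,0,0,0,0,0,1]]'| grep -E 'pos|rot|force'
```

```text
eef_pos: [528.4, 33.5, 117.5]
tcp_rot: [3.139, 0.001, -1.036]
contact_force: [0.1, -0.6, -0.6]
grasp_force: 0.0
eef_pos: [510.7, 25.9, 117.5]
tcp_rot: [3.14, 0.002, -0.724]
contact_force: [0.2, 0.2, 1.2]
grasp_force: 0.0
```

```bash
python3 -m inch '[[-0.0016,0.0064,0,0,0,-6,1],[-0.0016,0.0064,0,0,0,-6,1],[-0.0016,0.0064,0,0,0,-6,1]]'| grep -E 'pos|rot|force'
python3 -m inch '[[-0.0016,0.0064,0,0,0,-6,1],[0,0,0,0,0,0,1],[0,0,0,0,0,0,1]]'| grep -E 'pos|rot|force'
python3 - <<'E'
from h import *
from rig import r,eyes
# dark pixels at knob-top height, jig polar coordinates about the pivot, seen by side camera
f=eyes.grab_frame('side');P=pose(f);C=np.array([544.9,-27.1,125])
g=cv2.cvtColor(f['img'],cv2.COLOR_BGR2GRAY)
for th in range(0,91,6):
    t=np.radians(th);u=proj(f,[C+60*(np.cos(t)*xj+np.sin(t)*yj)],P)[0].round().astype(int); print(th,u,g[u[1],u[0]],end='; ')
E
```

```text
eef_pos: [496.3, 13.3, 117.7]
tcp_rot: [3.142, 0.001, -0.404]
contact_force: [2.3, 1.4, 0.2]
grasp_force: 1.0
eef_pos: [491.9, 7.9, 117.6]
tcp_rot: [3.141, 0.002, -0.305]
contact_force: [-0.3, 0.1, -0.8]
grasp_force: 0.0
0 [321 199] 252; 6 [324 199] 251; 12 [326 199] 247; 18 [328 199] 246; 24 [331 199] 253; 30 [333 199] 96; 36 [335 198] 22; 42 [337 198] 25; 48 [339 197] 22; 54 [341 196] 15; 60 [343 195] 22; 66 [344 193] 32; 72 [346 192] 46; 78 [347 191] 155; 84 [348 189] 231; 90 [348 188] 112;
```

```bash
python3 -m inch '[[-0.001,0.005,0,0,0,-4,1],[0,0,0,0,0,0,1],[0,0,0,0,0,0,1]]'| grep -E 'pos|rot|force'
python3 -m inch '[[-0.0005,0.003,0,0,0,-2,1],[0,0,0,0,0,0,1],[0,0,0,0,0,0,1]]'| grep -E 'pos|rot|force'
python3 -m inch '[[0,0.002,0,0,0,0,1],[0,0,0,0,0,0,1],[0,0,0,0,0,0,1]]'| grep -E 'pos|rot|force'
```

```text
eef_pos: [490.6, 6.0, 117.8]
tcp_rot: [-3.137, 0.001, -0.235]
contact_force: [3.5, 19.2, -1.7]
grasp_force: 9.7
eef_pos: [490.0, 5.2, 117.9]
tcp_rot: [-3.134, 0.0, -0.202]
contact_force: [5.6, 34.8, -2.7]
grasp_force: 17.2
eef_pos: [489.9, 4.7, 118.0]
tcp_rot: [-3.132, 0.0, -0.203]
contact_force: [5.8, 44.8, -3.4]
grasp_force: 22.4
```

The lever is against its open stop. I'll back off, lift and check it numerically.

```bash
python3 -m inch '[[0,-0.006,0,0,0,0,1],[0,-0.008,0,0,0,0,1],[0,0,-0.04,0,0,0,1],[0,0,-0.045,0,0,0,1],[0,0,-0.045,0,0,0,1],[0.01,-0.02,-0.02,0,0,0,1],[0,0,0,0,0,0,1],[0,0,0,0,0,0,1]]'| grep -E 'clock|pos|rot|force'
python3 - <<'E'
from h import *
from rig import r,eyes
w0=pickle.load(open('top.pkl','rb'));
f,s=eyes.grab_frame('side'),None
s=r.sense(); w=eyes.grab_frame('wrist'); pickle.dump((w,s),open('w6.pkl','wb'))
C0=E_+105*xj; C0[:,2]=125
for n,F,P in(('side',f,pose(f)),('wrist',w,wpose(w,s))):
    g=cv2.cvtColor(F['img'],cv2.COLOR_BGR2GRAY)
    for i in range(3):
        o=[]
        for th in range(-6,91,6):
            t=np.radians(th); u=proj(F,[C0[i]+60*(np.cos(t)*xj+np.sin(t)*yj)-[0,0,4]],P)[0].round().astype(int)
            o.append(int(g[u[1],u[0]]) if 0<=u[0]<640 and 0<=u[1]<400 else -1)
        print(n,i,o)
E
```

```text
clock: 24.75
eef_pos: [504.1, 30.0, 267.2]
tcp_rot: [3.141, 0.002, -0.196]
contact_force: [-1.0, 0.5, -0.8]
grasp_force: 0.0
side 0 [188, 17, 27, 187, 236, 116, 125, 126, 122, 119, 120, 173, 249, 245, 245, 247, 218]
side 1 [226, 251, 253, 238, 250, 255, 88, 34, 14, 36, 89, 8, 13, 11, 238, 246, 245]
side 2 [253, 17, 22, 32, 59, 245, 254, 142, 35, 112, 125, 125, 117, 121, 148, 247, 244]
wrist 0 [15, 28, 25, 26, 28, 89, 98, 98, 98, 98, 82, 63, 19, 25, 47, 99, 98]
wrist 1 [223, 223, 222, 221, 221, 219, 219, 223, 192, 123, 89, 68, 28, 28, 51, 68, 74]
wrist 2 [233, 95, 49, 14, 228, 224, 229, 111, 114, 232, 185, 228, 227, 226, 229, 230, 231]
```

```bash
python3 - <<'E'
from h import *
from rig import r,eyes
f0=pickle.load(open('side.pkl','rb')); f=eyes.grab_frame('side'); C0=E_+105*xj; C0[:,2]=121
for i in(0,2):
    for F in(f0,f):
        g=cv2.cvtColor(F['img'],cv2.COLOR_BGR2GRAY); us=[proj(F,[C0[i]+60*(np.cos(t)*xj+np.sin(t)*yj)],pose(F))[0].round().astype(int) for t in np.radians(range(-12,25,3))]
        print(i,[int(g[u[1],u[0]]) for u in us])
r.sign_off()
E
```

```text
0 [253, 253, 215, 52, 37, 38, 30, 68, 216, 250, 248, 236, 127]
0 [240, 243, 190, 34, 18, 21, 21, 82, 190, 237, 235, 215, 115]
2 [252, 254, 251, 227, 23, 28, 26, 20, 30, 29, 59, 158, 241]
2 [253, 255, 253, 237, 25, 28, 24, 20, 27, 27, 58, 166, 246]
the job is handed in; nothing more can be done
```

I pressed all three springs to their stops from nearest to farthest and held them (about 10, 4.5 and 11 N just above the stop). The middle one was weak, so I swung its clamp lever fully open and left the other two levers as they were. The job is handed in at about 25 s; the near spring was pressed twice, because the fingertip slid on the first press.

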